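# Set one clutched trim knob in a crowded row

## Robot

A 7-joint arm with a two-finger parallel gripper is mounted at the origin on a cart in front of the work surface, level with it; the furniture and walls round the work are solid. World frame = base frame: x ahead of the robot, y to its left, z up, the work surface at z = 0. Lengths are in m, angles in rad, forces in N, time in s.
With the tool pointing down it reaches from about 0.4 to 0.85 m from the base axis. Payload 4.4 kg.
Tool frame: the origin (TCP) lies on the centre line of the jaws, within the pads' length; the fingertips stand 19 mm ahead of it and the grasp point (between the pads) is the TCP; z points along the fingers, y is the line along which they close (so a half turn about z gives the same grasp; the last joint's range is limited). The gripper opens to 94 mm and grips with 3 to 60 N. Pads are 16 mm wide; open, the fingers measure 119 mm over their backs; the gripper's body (75 mm by 177 mm) begins 78 mm behind the grasp point.
Start: joints at [1.155, 0.628, 0.038, 1.517, -0.027, 0.996, -0.02], TCP at [0.223, -0.611, 0.224] pointing down, gripper open.
Joint ranges: [-3.06, 3.06], [-0.37, 2.12], [-1.25, 1.32], [0.18, 2.47], [-1.1, 4.24], [0.23, 1.98], [-2.94, 2.94]. Speed limits (rad/s): [2.57, 2.57, 3.14, 3.14, 3.14, 3.14, 3.14].

## Interface

Orientations are given as a rotation vector (axis times angle).
In Python, from workcell import observe, camera, finish_job gives the robot as it stands.
- The arm moves only by the shell command python3 -m pendant 'ROWS'. ROWS is a JSON object of lists of equal length, an entry for each row: "hand": the opening in per cent of the stroke, from 0 (shut) to 100 (fully open); "xyz": the shift along the tool's x, y, z in cm, a list of three; "delta_rot": the turn, a rotation vector about the tool's x, y, z in degrees, a list of three. A call has 1 to 5 rows; each row shifts and turns the commanded pose from where the row before left it, along the tool's axes as they then stand; what a row does not reach is not made up. A row lasts 1/8 s, in which the tool goes at most 62.5 mm and 10.7 degrees, less where a joint would pass 70% of its speed; a pose out of reach is approached as far as the arm can. A call with a gripper value outside its range is refused whole. The fingers move at their own pace and stop on an object; the grip force is fixed at half the most. Time passes only in rows, so rows that do not move let the fingers close. It gives the time, the measured TCP pose, the force, the opening and the grip force at its end, in the units of the state.
- observe(): the state, without advancing time (a new reading comes with each control period).
- camera(name): name is "scene" or "top"; returns a dict with "pixels" (384x512x3 uint8, red, green, blue), "mtx" (3x3 intrinsics, pixels), "cam_to_world" (4x4, takes a point from camera to world coordinates). Camera axes: x right, y down, z forward; pixel columns grow to the right and rows downward; lengths in m; the calibration is good to about 2 mm. A picture is of the moment at which its call begins. There is no depth.
- finish_job(): hands the job in; it is judged then, once.
The state is a dict: "t": time; "joints": joint angles; "joint_velocities": joint speeds; "effort": joint torques, N m; "tcp_pos": TCP position; "orientation": TCP orientation; "ft_force": force on the tool from outside, world axes, zero at the start; "moment": the same for the moment, N m; "finger_gap": finger opening in m; "finger_force": force on a finger pad.
Only numpy, scipy, OpenCV 4.12 (cv2) and the standard library are available. Lean on these libraries where they do the work, as an engineer would, in place of code of your own. Each camera call takes 0.05 s, during which the arm holds its last target. There are 200 camera calls.

## Task

On the small grey trim box, set the level with the orange knob: push the orange cap gently down until its clutch takes hold, and with it pressed turn the white pointer under it to the long orange mark. Then pull the cap back up so that the clutch is free and the pointer stays on the mark. Press just firmly enough for the pointer to follow, never hard, do not touch the two black knobs beside it, and leave the things around the box alone.

Things in the scene. Friction and masses are not known exactly. Their poses are not given: they have to be found in the camera images.
- trim_box: grey desktop box fixed to the desk, 110 x 180 x 42 mm, with three 22 mm knobs standing in a row along its y axis, 48 mm apart, on its flat top. Origin: centre of its underside; z up, x to the rear. Top face 42 mm above the origin
- level_knob: the orange knob, in any of the three places. Origin: on its axis at the box's top face, x to the rear; stays put when the cap moves. Round cap, 22.4 mm across, 22 mm tall, no mark; slides on its shaft with 2 N of friction and stays where left. At the start the cap's top is 30 to 35 mm above the origin (varies, not measured; 35 is the upper limit). Lifted, it turns freely and drives nothing
- level_dial: round black scale plate, 46 mm across, on the box round the orange knob's axis, carrying pointer and clutch pad; same origin and axes as level_knob. Its long orange mark lies 17 to 23 mm from the axis along -x (at the front, towards the robot)
- clutch_face (a point): top of the clutch pad under the orange cap, unpressed: on the knob's axis, 5 mm above level_knob's origin (fixed point). The cap meets it when its top is 27 mm above that origin; then the pad gives 1 mm per 8 N, and the cap's travel ends 4.5 mm lower. Under about 6 N on the pad the clutch slips (push on the cap: 2 N more); 8 to 12 N is good; over 20 N damages it
- pointer (a joint): angle of the white pointer bar (reaching 19 mm from the axis) under the orange cap, rad, counterclockwise from above positive, 0 = on the long orange mark. It is stiff (0.04 N m) and stays where it is left. It starts 0.6 to 1.2 rad counterclockwise of the mark. Limits -2.4 to 2.4
- trim_a: black neighbour knob in the same row, cap 22.4 mm across, top 29 mm above the origin; origin on its axis on the top face of the box; turns at the lightest touch
- trim_b: the other black neighbour knob, same form as trim_a
- harmonica: loose harmonica, 26 x 100 x 19 mm, lying left of the box; origin centre of its underside
- slide_glass: loose upright pale green glass tube (guitar slide), 26 mm across, 60 mm tall, right of the box; origin centre of its underside
- battery_9v: loose upright square battery, 18 x 27 x 49 mm, behind the box; origin centre of its underside

How it is judged:
By the outcome, as a careful person would: the job done as asked, in the order asked, and still so for the second after the job is handed in, with the robot touching nothing.
It also fails if it takes over 72 s, if anything falls off the work surface, if the arm or the gripper's body presses on something with over 40 N, if the wrist force passes 120 N, or if a joint passes its speed limit or range.

## Working session

There is one attempt and no reset: what is moved stays moved. The work goes in short steps, Python scripts to look and compute and a shell command to move; the robot and the scene stay as the last step left them, time stands still between calls to the robot, and variables do not carry over. Pictures are saved under pics/ and viewed, at most 10 in all, crops included, and the job is handed in when it is done.

```bash
mkdir -p pics; ls; cat > h.py <<'E'
from workcell import observe, camera
import numpy as np, cv2
def snap(n,f):
    c=camera(n); cv2.imwrite('pics/'+f,c['pixels'][:,:,::-1]); np.savez('pics/'+f+'.npz',**c); return c
def ray(c,u,v):
    T=np.array(c['cam_to_world']); d=T[:3,:3]@np.linalg.solve(np.array(c['mtx']),[u,v,1.]); return T[:3,3],d
def atz(c,u,v,z):
    o,d=ray(c,u,v); return o+d*(z-o[2])/d[2]
def tri(c1,p1,c2,p2):
    (o1,d1),(o2,d2)=ray(c1,*p1),ray(c2,*p2); d1/=np.linalg.norm(d1); d2/=np.linalg.norm(d2)
    s=np.linalg.lstsq(np.c_[d1,-d2],o2-o1,rcond=None)[0]; a,b=o1+s[0]*d1,o2+s[1]*d2
    return (a+b)/2,np.linalg.norm(a-b)
def proj(c,P):
    T=np.linalg.inv(c['cam_to_world']); q=np.array(c['mtx'])@(T[:3,:3]@np.array(P)+T[:3,3]); return q[:2]/q[2]
E
python3 - <<'E'
from h import *
for n in('scene','top'):
    c=snap(n,n+'0.png'); print(n,np.round(c['mtx'],1).tolist(),np.round(c['cam_to_world'],3).tolist())
print(observe())
a=[cv2.imread(f'pics/{n}0.png') for n in('scene','top')]
cv2.imwrite('pics/both.png',cv2.resize(np.vstack(a),None,fx=.78,fy=.78))
E
```

```text
pics
scene [[431.6, 0.0, 256.4], [0.0, 431.6, 189.6], [0.0, 0.0, 1.0]] [[0.851, -0.382, 0.361, 0.204], [-0.526, -0.612, 0.591, -0.487], [-0.005, -0.692, -0.722, 0.764], [0.0, 0.0, 0.0, 1.0]]
top [[394.8, 0.0, 256.6], [0.0, 394.8, 191.3], [0.0, 0.0, 1.0]] [[0.016, -0.983, 0.183, 0.405], [-1.0, -0.014, 0.009, 0.075], [-0.007, -0.184, -0.983, 0.912], [0.0, 0.0, 0.0, 1.0]]
{'t': 0.1, 'joints': array([ 1.15516542,  0.62923032,  0.03843528,  1.5182275 , -0.02704493,
        0.99632065, -0.0199875 ]), 'joint_velocities': array([ 0.00077254, -0.00265817,  0.00065952, -0.00411947, -0.0010218 ,
        0.00034806, -0.00038084]), 'effort': array([ 2.45392024e-03, -5.50787044e+01,  1.14699718e+00, -1.87117177e+01,
       -5.22661430e-02,  1.92475301e-02,  8.10412371e-05]), 'tcp_pos': array([ 0.22263785, -0.61009177,  0.22367394]), 'orientation': array([-3.09203342e+00, -5.46423206e-01,  4.11934780e-04]), 'ft_force': array([0.44876893, 0.60160433, 0.39290258]), 'moment': array([-0.0081102 ,  0.03101163,  0.02291369]), 'finger_force': 0.0, 'finger_gap': 0.09391810353414569}
```

View pics/top0.png

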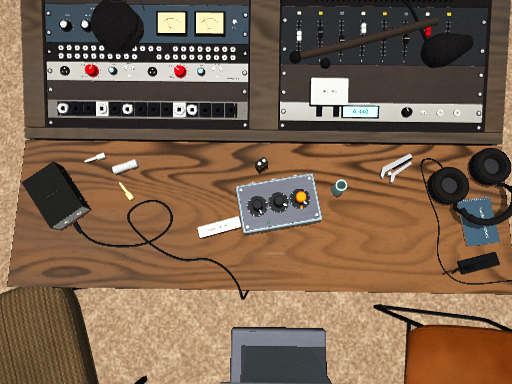

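View pics/scene0.png

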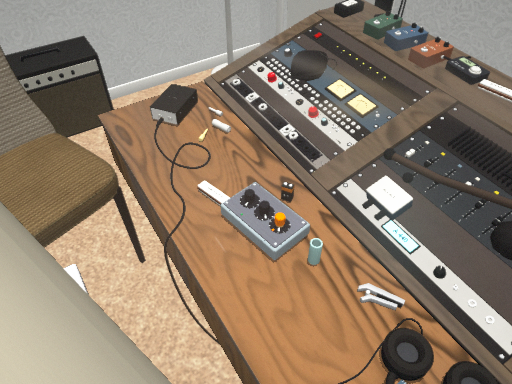

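The top view shows the box at about (279,204), with the orange knob at its right end (301,198), the glass at (341,186), the battery at (262,164) and the harmonica at (220,228). In the scene view the orange knob is at (280,219). I'll zoom in on both.

```bash
python3 - <<'E'
import cv2,numpy as np
t=cv2.imread('pics/top0.png')[165:245,190:355]; s=cv2.imread('pics/scene0.png')[170:275,190:335]
t=cv2.resize(t,None,fx=4.8,fy=4.8,interpolation=cv2.INTER_CUBIC)[:,:790]
cv2.imwrite('pics/zt.png',t)
cv2.imwrite('pics/zs.png',cv2.resize(s,None,fx=5.5,fy=5.5,interpolation=cv2.INTER_CUBIC))
from h import *
for n in('top','scene'):
    a=cv2.imread(f'pics/{n}0.png'); hsv=cv2.cvtColor(a,cv2.COLOR_BGR2HSV)
    m=cv2.inRange(hsv,(5,180,150),(28,255,255))
    m[:, :240]=0; m[:,320:]=0;m[:170]=0;m[250:]=0
    k,l,st,ce=cv2.connectedComponentsWithStats(m); print(n,st[1:].tolist(),ce[1:].round(1).tolist())
E
```

```text
top [[296, 191, 10, 11, 87], [300, 206, 3, 3, 6]] [[300.5, 196.2], [301.2, 206.8]]
scene [[285, 188, 5, 3, 7], [291, 190, 1, 1, 1], [275, 213, 10, 13, 116], [271, 228, 4, 3, 7]] [[287.0, 189.1], [291.0, 190.0], [279.4, 218.9], [272.6, 229.1]]
```

View pics/zt.png

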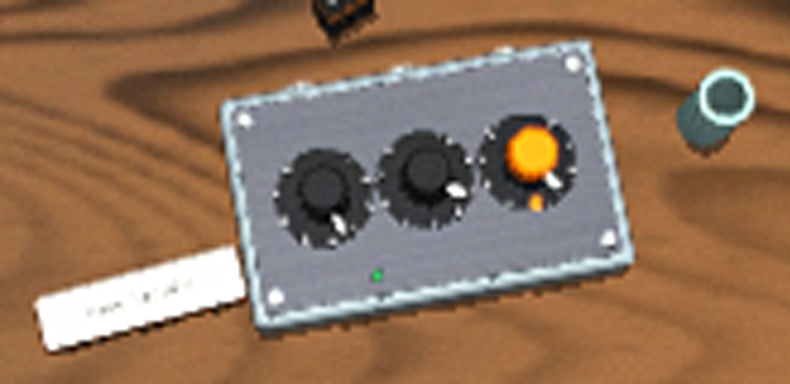

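View pics/zs.png

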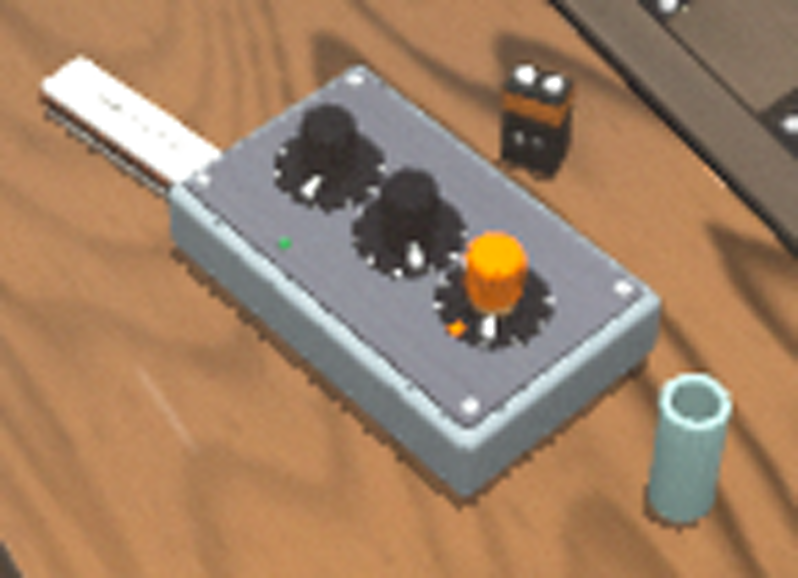

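The zoomed views show the orange cap at top-zoom (533,147) and scene-zoom (496,246). The pointer sits counterclockwise of the orange mark. The four corner screws are visible in both views, so I'll triangulate from them.

```bash
cat > m.py <<'E'
from h import *
t=dict(np.load('pics/top0.png.npz'));s=dict(np.load('pics/scene0.png.npz'))
T=lambda u,v:(190+(u+.5)/4.8-.5,165+(v+.5)/4.8-.5); S=lambda u,v:(190+(u+.5)/5.5-.5,170+(v+.5)/5.5-.5)
P={}
for n,a,b in [('LR',(245,119),(355,79)),('LF',(276,297),(205,180)),('RR',(573,64),(623,287)),('RF',(609,237),(470,404)),('cap',(533,145),(496,248)),('mark',(537,203),(457,328)),('A',(324,181),(330,120)),('B',(429,164),(411,184)),('dial',(528,163),(495,302)),('glasstop',(727,97),(695,401)),('led',(377,275),(284,242))]:
    P[n],e=tri(t,T(*a),s,S(*b)); print(n,P[n].round(4),round(e,4))
c=sum(P[k] for k in('LR','LF','RR','RF'))/4
yv=(P['LR']+P['LF']-P['RR']-P['RF'])[:2]; xv=(P['LR']+P['RR']-P['LF']-P['RF'])[:2]
print('c',c, 'yaw',np.degrees(np.arctan2(-yv[0],yv[1])),np.degrees(np.arctan2(xv[1],xv[0])))
y=np.degrees(np.arctan2(*( (P['A']-P['cap'])[:2]*[-1,1])));print('row yaw',y)
yu=yv/np.linalg.norm(yv); print('knob from c',c[:2]-yu*.048)
E
python3 m.py
```

```text
LR [0.5701 0.1195 0.0449] 0.0019
LF [0.4877 0.1033 0.0441] 0.0012
RR [ 0.5989 -0.0335  0.045 ] 0.001
RF [ 0.5173 -0.0492  0.0448] 0.0019
cap [ 0.5539 -0.0112  0.0746] 0.0029
mark [ 0.5328 -0.0163  0.045 ] 0.0014
A [0.5365 0.0823 0.0717] 0.0033
B [0.545  0.0352 0.0725] 0.0029
dial [ 0.5522 -0.0126  0.044 ] 0.0002
glasstop [ 0.5807 -0.1016  0.0612] 0.0012
led [0.4984 0.0572 0.0443] 0.0015
c [0.54348801 0.03500002 0.04471658] yaw 10.810069685077949 11.015997201945124
row yaw 10.551994693532476
knob from c [ 0.5524906  -0.01214818]
```

```bash
cat >> m.py <<'E'
print('---')
K=np.array([.5527,-.0121]); w=np.radians(10.8)
p,e=tri(t,T(554,181),s,S(489,327)); print('ptr',p,e)
for q in (p,atz(t,*T(555,182),.046),atz(s,*S(489,330),.046),P['mark']):
    d=q[:2]-K; print(np.hypot(*d), 'ang', np.angle(np.exp(1j*(np.arctan2(d[1],d[0])-w-np.pi))))
print('console edge',[atz(t,280,133,z).round(3) for z in(0,.1,.2)])
print('chair',[atz(t,378,306,z).round(2) for z in(0,.2,.4)])
from scipy.spatial.transform import Rotation as R
o=observe(); print(R.from_rotvec(o['orientation']).as_matrix().round(3))
E
python3 m.py | sed -n '/---/,$p'
```

```text
---
ptr [ 0.54263423 -0.02387235  0.04716217] 0.0017839511774346724
0.015488959214329995 ang 0.6748911358761237
0.01587331769733943 ang 0.7404512536243983
0.016448960229875704 ang 0.6311209657065702
0.020380469729653922 ang 0.018370183938245323
console edge [array([0.72, 0.03, 0.  ]), array([0.685, 0.035, 0.1  ]), array([0.651, 0.04 , 0.2  ])]
chair [array([ 0.32, -0.19,  0.  ]), array([ 0.34, -0.13,  0.2 ]), array([ 0.36, -0.07,  0.4 ])]
[[ 0.939  0.343 -0.001]
 [ 0.343 -0.939  0.002]
 [ 0.    -0.002 -1.   ]]
```

```bash
python3 -m pendant '{"hand":[100,100,100,100,100],"xyz":[[0,0,-3],[4.3,-3.7,0],[4.3,-3.7,0],[4.3,-3.7,0],[4.3,-3.7,0]],"delta_rot":[[0,0,0],[0,0,0],[0,0,0],[0,0,0],[0,0,0]]}'; python3 -m pendant '{"hand":[60,60,60,60,60],"xyz":[[4.3,-3.7,0],[4.3,-3.7,0],[4.3,-3.7,0],[4.3,-3.7,0],[4.3,-3.7,0]],"delta_rot":[[0,0,-5],[0,0,0],[0,0,0],[0,0,0],[0,0,0]]}'
```

```text
t: 0.72
tcp_pos: [0.3343, -0.4108, 0.2543]
orientation: [-3.093, -0.546, -0.0]
ft_force: [0.6, -0.5, 0.1]
finger_gap: 0.0941
finger_force: 0.0
t: 1.35
tcp_pos: [0.4549, -0.1546, 0.2544]
orientation: [3.067, 0.681, -0.0]
ft_force: [0.7, 0.2, -1.1]
finger_gap: 0.0567
finger_force: 0.0
```

```bash
python3 -m pendant '{"hand":[60,60,60,60,60],"xyz":[[0,0,0],[0,0,0],[0,0,0],[0,0,0],[0,0,0]],"delta_rot":[[0,0,-9.6],[0,0,-9.6],[0,0,-9.6],[0,0,-9.6],[0,0,-9.6]]}'; python3 -m pendant '{"hand":[60,60,60,60,60],"xyz":[[0,0,0],[0,0,0],[0,0,0],[0,0,0],[0,0,0]],"delta_rot":[[0,0,-9.6],[0,0,-9.6],[0,0,-9.6],[0,0,-9.6],[0,0,-9.6]]}'; python3 -m pendant '{"hand":[50,50],"xyz":[[0,0,0],[0,0,0]],"delta_rot":[[0,0,0],[0,0,0]]}'
cat > go.py <<'E'
from h import *
from scipy.spatial.transform import Rotation as R
import sys
o=observe(); M=R.from_rotvec(o['orientation']).as_matrix(); g=np.array(eval(sys.argv[1]))
print('psi',np.degrees(np.arctan2(M[1,0],M[0,0])),'zaxis',M[:,2].round(4),'tool cm',(M.T@(g-o['tcp_pos'])*100).round(2),o['joints'].round(2))
E
python3 go.py '[.5527,-.0121,.2]'
```

```text
t: 1.98
tcp_pos: [0.4543, -0.1562, 0.2542]
orientation: [-2.519, -1.876, 0.001]
ft_force: [0.7, 0.3, 0.7]
finger_gap: 0.0563
finger_force: 0.0
t: 2.6
tcp_pos: [0.4542, -0.1563, 0.2542]
orientation: [-1.538, -2.738, 0.0]
ft_force: [-1.0, 0.3, -0.1]
finger_gap: 0.0563
finger_force: 0.0
t: 2.85
tcp_pos: [0.4544, -0.1564, 0.2544]
orientation: [-1.55, -2.732, 0.0]
ft_force: [-1.0, 0.5, 0.6]
finger_gap: 0.0474
finger_force: 0.0
psi 120.86961511990354 zaxis [-3.e-04  1.e-04 -1.e+00] tool cm [ 7.34 15.84  5.43] [ 0.62  0.38 -0.48  1.93  0.22  0.89  0.57]
```

```bash
python3 -m pendant '{"hand":[50,50,50,50,50],"xyz":[[1.83,3.96,1.4],[1.83,3.96,1.4],[1.83,3.96,1.3],[1.83,3.96,1.3],[0,0,4.2]],"delta_rot":[[0,0,0],[0,0,0],[0,0,0],[0,0,0],[0,0,0]]}'; python3 -m pendant '{"hand":[50,50],"xyz":[[0,0,2],[0,0,0]],"delta_rot":[[0,0,0],[0,0,0]]}'; python3 go.py '[.5527,-.0121,.081]'
python3 - <<'E'
from h import *
a=snap('scene','s1.png')['pixels'][150:270,200:360,::-1];b=snap('top','t1.png')['pixels'][145:265,220:380,::-1]
cv2.imwrite('pics/p1.png',cv2.resize(np.hstack([a,b]),None,fx=2.5,fy=2.5,interpolation=cv2.INTER_CUBIC))
E
```

```text
t: 3.48
tcp_pos: [0.5563, -0.0072, 0.1595]
orientation: [1.539, 2.733, 0.009]
ft_force: [0.8, -0.9, -1.2]
finger_gap: 0.047
finger_force: 0.0
t: 3.72
tcp_pos: [0.5514, -0.0118, 0.1371]
orientation: [-1.546, -2.732, 0.003]
ft_force: [0.4, -0.5, 0.9]
finger_gap: 0.0469
finger_force: 0.0
psi 120.98334113169207 zaxis [-3.5e-03 -3.0e-04 -1.0e+00] tool cm [-0.1   0.12  5.61] [ 0.23  0.63 -0.4   1.87  0.36  0.71  0.16]
```

View pics/p1.png

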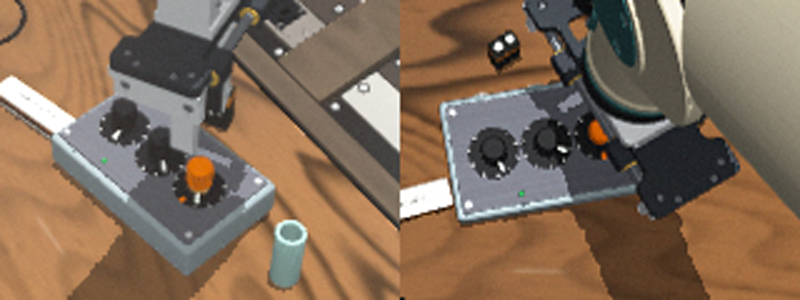

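```bash
python3 - <<'E'
from h import *
c=dict(np.load('pics/s1.png.npz'));a=np.radians(31)
for r in(-.0235,.0235):
  for z in(.118,.15): print(r,z,(proj(c,[.552+r*np.cos(a),-.0118+r*np.sin(a),z])-[200,150])*2.5)
print((proj(c,[.5527,-.0121,.076])-[200,150])*2.5)
E
```

```text
-0.0235 0.118 [188.95256842 147.24545012]
-0.0235 0.15 [190.08193604 119.97672361]
0.0235 0.118 [213.59773127 108.93014458]
0.0235 0.15 [215.34814643  81.54693182]
[200.58195536 161.42217005]
```

The picture shows the front finger at (187,145), as predicted, with the jaws straddling the cap at (200,172). The neighbouring knobs are clear, so I'll descend and close.

```bash
python3 -m pendant '{"hand":[50,50,50,50,50],"xyz":[[0,0,2],[0,0,2],[0,0,1.3],[0,0,0],[0,0,0]],"delta_rot":[[0,0,0],[0,0,0],[0,0,0],[0,0,0],[0,0,0]]}';  python3 go.py '[.5527,-.0121,.081]'
```

```text
t: 4.45
tcp_pos: [0.5532, -0.0118, 0.0863]
orientation: [1.546, 2.734, 0.001]
ft_force: [-0.5, 0.4, 0.2]
finger_gap: 0.0472
finger_force: 0.0
psi 121.02571300470602 zaxis [ 1.5e-03  1.0e-04 -1.0e+00] tool cm [ 0.01 -0.06  0.53] [ 0.2   0.71 -0.36  1.9   0.41  0.6   0.12]
```

```bash
python3 -m pendant '{"hand":[50,35,28,24,22],"xyz":[[0,0,0.4],[0,0,0],[0,0,0],[0,0,0],[0,0,0]],"delta_rot":[[0,0,0],[0,0,0],[0,0,0],[0,0,0],[0,0,0]]}'; python3 -m pendant '{"hand":[15,15,15,15,15],"xyz":[[0,0,0],[0,0,0],[0,0,0],[0,0,0],[0,0,0]],"delta_rot":[[0,0,0],[0,0,0],[0,0,0],[0,0,0],[0,0,0]]}'; python3 go.py '[.5527,-.0121,.081]'
```

```text
t: 5.08
tcp_pos: [0.5528, -0.0117, 0.0816]
orientation: [1.546, 2.735, 0.001]
ft_force: [0.6, 0.4, 1.0]
finger_gap: 0.0215
finger_force: 28.8
t: 5.7
tcp_pos: [0.5528, -0.0117, 0.0816]
orientation: [1.546, 2.735, 0.001]
ft_force: [1.8, 0.5, 0.5]
finger_gap: 0.0212
finger_force: 30.0
psi 121.04429968149692 zaxis [ 6.e-04  2.e-04 -1.e+00] tool cm [-0.02 -0.03  0.06] [ 0.2   0.71 -0.35  1.91  0.42  0.59  0.12]
```

Gripped with little side load. I'll press down in small steps and watch the force.

```bash
python3 -m pendant '{"hand":[15,15,15],"xyz":[[0,0,0.1],[0,0,0.1],[0,0,0]],"delta_rot":[[0,0,0],[0,0,0],[0,0,0]]}'; python3 -m pendant '{"hand":[15,15],"xyz":[[0,0,0.05],[0,0,0]],"delta_rot":[[0,0,0],[0,0,0]]}';python3 -m pendant '{"hand":[15,15],"xyz":[[0,0,0.05],[0,0,0]],"delta_rot":[[0,0,0],[0,0,0]]}'
```

```text
t: 6.08
tcp_pos: [0.5528, -0.0118, 0.0794]
orientation: [1.546, 2.735, 0.001]
ft_force: [1.1, 0.9, 0.5]
finger_gap: 0.0211
finger_force: 30.0
t: 6.32
tcp_pos: [0.5528, -0.0118, 0.079]
orientation: [1.546, 2.735, 0.001]
ft_force: [2.9, 0.8, 0.6]
finger_gap: 0.0214
finger_force: 30.0
t: 6.58
tcp_pos: [0.5528, -0.0118, 0.0785]
orientation: [1.546, 2.735, 0.001]
ft_force: [3.2, -0.1, 1.7]
finger_gap: 0.0212
finger_force: 30.0
```

```bash
Z='"delta_rot":[[0,0,0],[0,0,0]]'; python3 -m pendant '{"hand":[15,15],"xyz":[[0,0,0.05],[0,0,0]],"delta_rot":[[0,0,0],[0,0,0]]}'|grep -E 'tcp|ft_';python3 -m pendant '{"hand":[15,15],"xyz":[[0,0,0.05],[0,0,0]],"delta_rot":[[0,0,0],[0,0,0]]}'|grep -E 'tcp|ft_'
```

```text
tcp_pos: [0.5528, -0.0118, 0.078]
ft_force: [3.1, 1.0, 1.4]
tcp_pos: [0.5528, -0.0118, 0.0776]
ft_force: [1.3, 0.8, 2.2]
```

```bash
python3 -m pendant '{"hand":[15,15],"xyz":[[0,0,0.05],[0,0,0]],"delta_rot":[[0,0,0],[0,0,0]]}'|grep -E 'tcp|ft_';python3 -m pendant '{"hand":[15,15],"xyz":[[0,0,0.05],[0,0,0]],"delta_rot":[[0,0,0],[0,0,0]]}'|grep -E 'tcp|ft_'
```

```text
tcp_pos: [0.5527, -0.0118, 0.0772]
ft_force: [2.4, 1.8, 5.1]
tcp_pos: [0.5528, -0.0118, 0.0769]
ft_force: [1.9, 1.6, 7.1]
```

```bash
python3 -m pendant '{"hand":[15,15],"xyz":[[0,0,0.05],[0,0,0]],"delta_rot":[[0,0,0],[0,0,0]]}'|grep -E 'tcp|ft_';python3 -m pendant '{"hand":[15,15,15],"xyz":[[0,0,0.05],[0,0,0],[0,0,0]],"delta_rot":[[0,0,0],[0,0,0],[0,0,0]]}'|grep -E 'tcp|ft_'
```

```text
tcp_pos: [0.5528, -0.0118, 0.0766]
ft_force: [0.5, 1.7, 7.7]
tcp_pos: [0.5528, -0.0118, 0.0763]
ft_force: [0.6, 1.4, 9.3]
```

```bash
python3 -m pendant '{"hand":[15,15,15],"xyz":[[0,0,0.05],[0,0,0],[0,0,0]],"delta_rot":[[0,0,0],[0,0,0],[0,0,0]]}'|grep -E 'tcp|ft_';python3 -m pendant '{"hand":[15,15],"xyz":[[0,0,0],[0,0,0]],"delta_rot":[[0,0,0],[0,0,0]]}'|grep -E 'tcp|ft_'; python3 -m pendant '{"hand":[15],"xyz":[[0,0,0]],"delta_rot":[[0,0,0]]}'|grep -E 'tcp|ft_'
```

```text
tcp_pos: [0.5528, -0.0118, 0.076]
ft_force: [0.2, 1.8, 11.7]
tcp_pos: [0.5528, -0.0118, 0.076]
ft_force: [-0.3, 1.0, 11.8]
tcp_pos: [0.5528, -0.0118, 0.076]
ft_force: [-0.3, 0.8, 11.6]
```

About 11.7 N total, so roughly 9.7 N on the pad. Now I'll turn clockwise.

```bash
python3 -m pendant '{"hand":[15,15,15],"xyz":[[0,0,0],[0,0,0],[0,0,0]],"delta_rot":[[0,0,3],[0,0,3],[0,0,0]]}'; python3 -c "from h import *;print(observe()['moment'])"
```

```text
t: 9.32
tcp_pos: [0.5529, -0.0117, 0.076]
orientation: [1.687, 2.649, 0.0]
ft_force: [0.8, 1.9, 11.4]
finger_gap: 0.0212
finger_force: 30.0
[ 0.31201682 -0.18404447 -0.02811108]
```

```bash
python3 -m pendant '{"hand":[15,15,15,15,15],"xyz":[[0,0,0],[0,0,0],[0,0,0],[0,0,0],[0,0,0]],"delta_rot":[[0,0,3],[0,0,3],[0,0,3],[0,0,3],[0,0,0]]}'; python3 -c "from h import *;print(observe()['moment'])"; python3 -m pendant '{"hand":[15,15,15,15,15],"xyz":[[0,0,0],[0,0,0],[0,0,0],[0,0,0],[0,0,0]],"delta_rot":[[0,0,3],[0,0,3],[0,0,3],[0,0,3],[0,0,0]]}'; python3 go.py '[.5527,-.0121,.081]'
python3 - <<'E'
from h import *
a=snap('scene','s2.png')['pixels'][170:250,230:330,::-1];b=snap('top','t2.png')['pixels'][165:245,250:350,::-1]
cv2.imwrite('pics/p2.png',cv2.resize(np.hstack([a,b]),None,fx=4,fy=4,interpolation=cv2.INTER_CUBIC))
E
```

```text
t: 9.95
tcp_pos: [0.553, -0.0117, 0.076]
orientation: [1.954, 2.458, 0.001]
ft_force: [-0.5, 1.3, 10.4]
finger_gap: 0.0211
finger_force: 30.0
[ 0.32169353 -0.23525575  0.10864584]
t: 10.58
tcp_pos: [0.5532, -0.0117, 0.076]
orientation: [2.201, 2.24, 0.002]
ft_force: [1.1, 2.1, 10.1]
finger_gap: 0.0213
finger_force: 30.0
psi 91.02555034777801 zaxis [ 1.6e-03 -1.0e-04 -1.0e+00] tool cm [-0.04 -0.05 -0.5 ] [ 0.1   0.71 -0.21  1.91  0.26  0.55 -0.26]
```

View pics/p2.png

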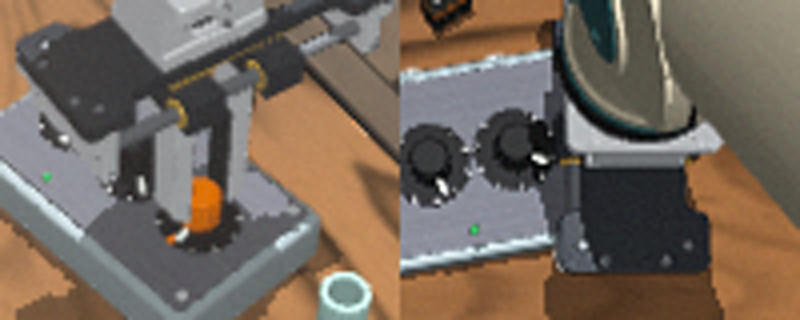

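The scene crop shows the pointer following the cap. It's now at (182,235), just short of the orange mark at (172,240). The glass and battery are untouched. I'll press a touch more, turn further and measure.

```bash
python3 -m pendant '{"hand":[15,15,15,15],"xyz":[[0,0,0.03],[0,0,0],[0,0,0],[0,0,0]],"delta_rot":[[0,0,0],[0,0,3],[0,0,3],[0,0,0]]}'
python3 - <<'E'
from h import *
from m import K,w
c=snap('scene','s3.png');a=c['pixels'][170:250,230:330,::-1][40:75,25:75]
cv2.imwrite('pics/p3.png',cv2.resize(a,None,fx=14,fy=14,interpolation=cv2.INTER_CUBIC))
f=lambda p:((p-[230+25,170+40]+.5)*14-.5).round()
for z in(.044,.046):
  for g in(0,.1,.2): print(z,g,[f(proj(c,[K[0]-r*np.cos(w+g),K[1]-r*np.sin(w+g),z])).tolist() for r in(.012,.019,.020)])
E
```

```text
t: 11.18
tcp_pos: [0.5533, -0.0117, 0.0759]
orientation: [2.315, 2.122, 0.002]
ft_force: [0.3, 1.2, 12.6]
finger_gap: 0.0215
finger_force: 30.0
LR [0.5701 0.1195 0.0449] 0.0019
LF [0.4877 0.1033 0.0441] 0.0012
RR [ 0.5989 -0.0335  0.045 ] 0.001
RF [ 0.5173 -0.0492  0.0448] 0.0019
cap [ 0.5539 -0.0112  0.0746] 0.0029
mark [ 0.5328 -0.0163  0.045 ] 0.0014
A [0.5365 0.0823 0.0717] 0.0033
B [0.545  0.0352 0.0725] 0.0029
dial [ 0.5522 -0.0126  0.044 ] 0.0002
glasstop [ 0.5807 -0.1016  0.0612] 0.0012
led [0.4984 0.0572 0.0443] 0.0015
c [0.54348801 0.03500002 0.04471658] yaw 10.810069685077949 11.015997201945124
row yaw 10.551994693532476
knob from c [ 0.5524906  -0.01214818]
---
ptr [ 0.54263423 -0.02387235  0.04716217] 0.0017839511774346724
0.015488959214329995 ang 0.6748911358761237
0.01587331769733943 ang 0.7404512536243983
0.016448960229875704 ang 0.6311209657065702
0.020380469729653922 ang 0.018370183938245323
console edge [array([0.72, 0.03, 0.  ]), array([0.685, 0.035, 0.1  ]), array([0.651, 0.04 , 0.2  ])]
chair [array([ 0.32, -0.19,  0.  ]), array([ 0.34, -0.13,  0.2 ]), array([ 0.36, -0.07,  0.4 ])]
[[ 0.087  0.996  0.002]
 [ 0.996 -0.087 -0.   ]
 [ 0.     0.002 -1.   ]]
0.044 0 [[296.0, 248.0], [263.0, 272.0], [259.0, 276.0]]
0.044 0.1 [[302.0, 252.0], [272.0, 279.0], [268.0, 283.0]]
0.044 0.2 [[308.0, 256.0], [282.0, 285.0], [279.0, 289.0]]
0.046 0 [[297.0, 239.0], [264.0, 264.0], [259.0, 267.0]]
0.046 0.1 [[303.0, 244.0], [273.0, 271.0], [269.0, 275.0]]
0.046 0.2 [[309.0, 248.0], [283.0, 277.0], [279.0, 281.0]]
```

View pics/p3.png

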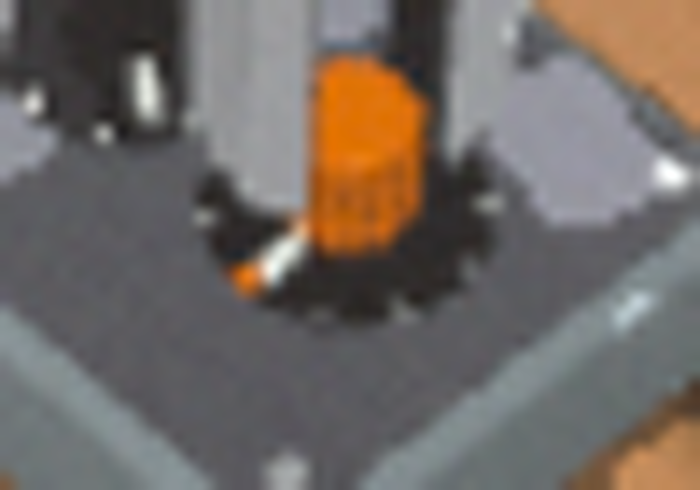

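Pointer tip at (264,278), mark at (247,277). It's about 3° short, so I'll add that and measure subpixel centroids across the frames.

```bash
python3 -m pendant '{"hand":[15,15,15],"xyz":[[0,0,0],[0,0,0],[0,0,0]],"delta_rot":[[0,0,3],[0,0,0],[0,0,0]]}'
sed -i '/^print(.---/,$d' m.py; echo 'K=np.array([.5527,-.0121]); w=np.radians(10.8)' >> m.py
cat > fit.py <<'E'
from m import *
import sys
from scipy.ndimage import gaussian_filter
for f in sys.argv[1:]:
    c=dict(np.load(f'pics/{f}.png.npz')); im=c['pixels'].astype(float)
    u0,v0=proj(c,[*(K-.016*np.array([np.cos(w+.3),np.sin(w+.3)])),.044]).round().astype(int)
    g=np.mgrid[v0-9:v0+10,u0-9:u0+10]; p=im[g[0],g[1]]
    W=np.clip(p.min(2)-110,0,None); O=np.clip(p[...,0]-p[...,2]-60,0,None)
    d0=proj(c,[*K,.044])
    # restrict: only within dial annulus
    X=np.array([[*(atz(c,u,v,.044)[:2]-K)] for v,u in g.reshape(2,-1).T]); r=np.hypot(*X.T); a=np.angle(np.exp(1j*(np.arctan2(X[:,1],X[:,0])-w-np.pi)))
    for n,m,lo,hi in(('white',W,.0125,.0185),('mark',O,.017,.024)):
        q=m.ravel()*((r>lo)&(r<hi)&(abs(a)<1.2)); x=(X*q[:,None]).sum(0)/q.sum()
        print(f,n,q.sum().round(),'r mm',(np.hypot(*x)*1e3).round(1),'ang',np.angle(np.exp(1j*(np.arctan2(x[1],x[0])-w-np.pi))).round(3))
E
python3 -c "from h import *;snap('scene','s4.png')"; python3 fit.py scene0 top0 s2 s3 s4 | grep ang; python3 go.py '[0,0,0]'
```

```text
t: 11.6
tcp_pos: [0.5533, -0.0117, 0.0759]
orientation: [2.369, 2.061, 0.002]
ft_force: [1.5, 1.5, 12.5]
finger_gap: 0.0216
finger_force: 30.0
scene0 white 643.0 r mm 14.9 ang 0.607
scene0 mark 921.0 r mm 20.7 ang -0.034
top0 white 652.0 r mm 15.2 ang 0.738
top0 mark 924.0 r mm 19.5 ang 0.018
s2 white 614.0 r mm 13.3 ang -0.269
s2 mark 364.0 r mm 21.3 ang -0.039
s3 white 671.0 r mm 13.6 ang -0.375
s3 mark 302.0 r mm 21.6 ang -0.04
s4 white 584.0 r mm 13.6 ang -0.523
s4 mark 295.0 r mm 21.5 ang -0.035
psi 82.04387271447169 zaxis [ 1.9e-03  1.0e-04 -1.0e+00] tool cm [ -6.51 -54.98   7.49] [ 0.08  0.7  -0.16  1.91  0.21  0.54 -0.37]
```

```bash
sed -i 's/p.min(2)-110/p.min(2)-130/; s/abs(a)<1.2/(a>-.3)\&(a<1.2)/' fit.py; python3 fit.py scene0 top0 s2 s3 s4 | grep ang; python3 - <<'E'
from h import *
c=cv2.imread('pics/s4.png'); print(c.min(2)[224:234,268:282])
E
```

```text
scene0 white 503.0 r mm 14.7 ang 0.616
scene0 mark 921.0 r mm 20.7 ang -0.034
top0 white 526.0 r mm 15.2 ang 0.733
top0 mark 924.0 r mm 19.5 ang 0.018
s2 white 293.0 r mm 15.6 ang 0.088
s2 mark 364.0 r mm 21.3 ang -0.039
s3 white 326.0 r mm 15.5 ang -0.015
s3 mark 302.0 r mm 21.6 ang -0.04
s4 white 215.0 r mm 15.0 ang -0.101
s4 mark 295.0 r mm 21.5 ang -0.035
[[ 86  52  45  51  95 134 133 153 123  15  18  24  19  20]
 [ 99 133  77  44  51  59  63  84  93  16  19  16  17  23]
 [ 90  80  51  42  45  43  64 124 116  27  16  16  24  18]
 [ 90  85  46  41  41  60 139 215 155  38  21  26  15  34]
 [ 94  85  62  42  75 170 211 121  72  40  39  40  41  35]
 [ 88  90  86  50  36  93 120  51  44  40  44  38  39  41]
 [ 86  91  91  87  43  40  54  43  47  38  39  43  41  41]
 [ 90  90  90  90  87  59  42  39  40  42  43  43  44  46]
 [ 90  91  91  88  88  85  84  70  58  80  73  43  39  41]
 [ 90  90  90  90  89  92  90  87  86  75  78  71  69  76]]
```

The estimates agree that the pointer is on the mark to within about 0.03 rad. I'll lift the cap free.

```bash
python3 -m pendant '{"hand":[15,15,15,15,15],"xyz":[[0,0,-0.1],[0,0,-0.15],[0,0,-0.15],[0,0,-0.15],[0,0,0]],"delta_rot":[[0,0,0],[0,0,0],[0,0,0],[0,0,0],[0,0,0]]}'; python3 -m pendant '{"hand":[15,15],"xyz":[[0,0,0],[0,0,0]],"delta_rot":[[0,0,0],[0,0,0]]}'
```

```text
t: 12.28
tcp_pos: [0.5532, -0.0117, 0.08]
orientation: [2.37, 2.062, 0.002]
ft_force: [5.0, 1.2, -1.1]
finger_gap: 0.0216
finger_force: 30.0
t: 12.52
tcp_pos: [0.5532, -0.0117, 0.08]
orientation: [2.37, 2.062, 0.002]
ft_force: [5.5, 1.8, -0.6]
finger_gap: 0.0215
finger_force: 30.0
```

```bash
python3 -m pendant '{"hand":[15,15,15,15,15],"xyz":[[0,0,-0.1],[0,0,-0.05],[0,0,0],[0,0,0],[0,0,0]],"delta_rot":[[0,0,0],[0,0,0],[0,0,0],[0,0,0],[0,0,0]]}'; python3 -m pendant '{"hand":[26,32,40,50,50],"xyz":[[0,0,0],[0,0,0],[0,0,0],[0,0,0],[0,0,0]],"delta_rot":[[0,0,0],[0,0,0],[0,0,0],[0,0,0],[0,0,0]]}'; python3 -m pendant '{"hand":[50,50,50,50,50],"xyz":[[0,0,-1],[0,0,-2],[0,0,-4],[0,0,-4],[0,0,-4]],"delta_rot":[[0,0,0],[0,0,0],[0,0,0],[0,0,0],[0,0,0]]}'; python3 go.py '[.45,-.25,.25]'
```

```text
t: 13.15
tcp_pos: [0.5532, -0.0117, 0.0815]
orientation: [2.37, 2.062, 0.002]
ft_force: [5.0, 2.5, -2.0]
finger_gap: 0.0216
finger_force: 30.0
t: 13.78
tcp_pos: [0.5521, -0.012, 0.0816]
orientation: [-2.37, -2.062, 0.001]
ft_force: [0.3, -1.3, -0.6]
finger_gap: 0.047
finger_force: 0.0
t: 14.4
tcp_pos: [0.5524, -0.0119, 0.2338]
orientation: [2.37, 2.062, 0.001]
ft_force: [-0.3, -0.5, -0.3]
finger_gap: 0.0465
finger_force: 0.0
psi 82.0456387201658 zaxis [ 6.e-04  0.e+00 -1.e+00] tool cm [-25.    -6.84  -1.63] [ 0.12  0.48 -0.23  1.78  0.13  0.89 -0.3 ]
```

```bash
python3 -m pendant '{"hand":[50,50,50,50,50],"xyz":[[-5,-1.4,-0.4],[-5,-1.4,-0.4],[-5,-1.4,-0.4],[-5,-1.4,-0.4],[-5,-1.4,0]],"delta_rot":[[0,0,0],[0,0,0],[0,0,0],[0,0,0],[0,0,0]]}';  python3 -m pendant '{"hand":[50,50],"xyz":[[-4,0,0],[0,0,0]],"delta_rot":[[0,0,0],[0,0,0]]}'
python3 - <<'E'
from h import *
a=snap('scene','s5.png')['pixels'][205:245,255:305,::-1];b=snap('top','t5.png')['pixels'][180:220,275:325,::-1]
cv2.imwrite('pics/p5.png',cv2.resize(np.hstack([a,b]),None,fx=8,fy=8,interpolation=cv2.INTER_CUBIC))
E
python3 fit.py s5 t5|grep ang
```

```text
t: 15.02
tcp_pos: [0.448, -0.2513, 0.2489]
orientation: [2.369, 2.061, 0.001]
ft_force: [1.4, -0.4, 0.5]
finger_gap: 0.0467
finger_force: 0.0
t: 15.28
tcp_pos: [0.4416, -0.293, 0.2482]
orientation: [2.376, 2.053, -0.002]
ft_force: [0.2, 0.5, -0.7]
finger_gap: 0.0469
finger_force: 0.0
s5 white 565.0 r mm 15.4 ang -0.094
s5 mark 543.0 r mm 21.9 ang -0.038
t5 white 420.0 r mm 15.5 ang 0.056
t5 mark 647.0 r mm 20.5 ang 0.006
```

View pics/p5.png

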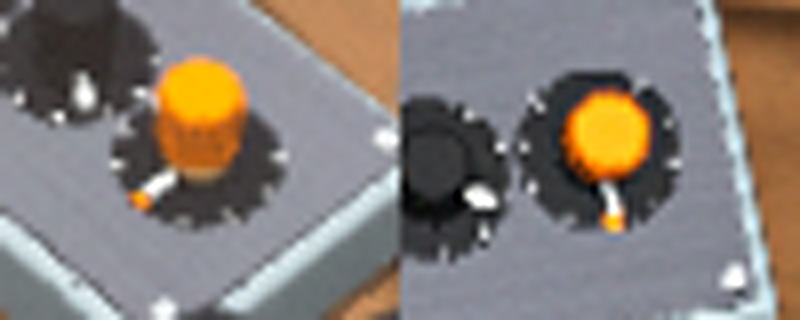

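The pointer's white bar runs straight into the orange mark in both views: scene crop (155,185)→(140,200), top crop (608,190)→(613,218). The cap stands clear above it. The residual is about 0.02–0.03 rad. Before handing in, I'll check the surroundings for change.

```bash
python3 - <<'E'
from h import *
for a,b in(('top0','t5'),('scene0','s5')):
    A=cv2.imread(f'pics/{a}.png');B=cv2.imread(f'pics/{b}.png'); d=cv2.absdiff(A,B).max(2); c=dict(np.load(f'pics/{a}.png.npz'))
    for n,P in dict(A=(.5355,.082,.06),B=(.5445,.035,.06),knob=(.5527,-.012,.06),glass=(.58,-.1,.03),harm=(.505,.19,.01)).items():
        u,v=proj(c,P).astype(int); print(b,n,(d[v-9:v+10,u-9:u+10]>50).sum())
    if a=='top0': print('batt',(d[155:173,252:272]>50).sum())
    else: print('batt',(d[178:203,280:296]>50).sum())
E
```

```text
t5 A 0
t5 B 0
t5 knob 21
t5 glass 0
t5 harm 0
batt 0
s5 A 0
s5 B 0
s5 knob 14
s5 glass 189
s5 harm 0
batt 0
```

The only difference near the glass is in the scene view, where the arm or its shadow now shows; the top view shows no change. Handing in.

```bash
python3 -c "from workcell import finish_job;print(finish_job())"
```

```text
the job is handed in; nothing more can be done
None
```

The job is handed in: the pointer is on the orange mark to within about 0.03 rad, turned with roughly 8–11 N on the clutch pad. The cap is lifted free again, and the cameras show no change to the black knobs or the things around the box.

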